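Set the stirrer's speed wheel and stand the bottle on its plate

TASK

Get the stirrer ready for the next batch: roll its thumbwheel up, ridge by ridge with the top going away from the stirrer's front, until the long thick index ridge is straight up, in line with the two pointer blades beside the wheel, and take your hand off it. Then stand the small white bottle upright in the middle of the stirrer's round plate; set it down gently, do not drop it or tip it over. Leave the wheel at its setting and everything else on the worktop where it is.

Things in the scene. Friction and masses are not known exactly. Their poses are not given: they have to be found in the camera images.
- stirrer: Magnetic stirrer, a low grey box fixed to the worktop, 160 mm (its x) by 290 mm (its y), deck 55 mm above the worktop. Origin: centre of its underside. x points from its front (robot's side) to its back, y to its left, z up; turned about z by up to 0.25 rad. On the left half of the deck is the round plate; on the right half the grey thumbwheel stands up through a black slot frame.
- wheel_axle (a point): Centre of the thumbwheel, fixed, 62 mm above the worktop (stirrer coordinates 0, -0.075, 0.062); the axle runs along the stirrer's y. The wheel is a grey drum of radius 40 mm, 60 mm wide along y, with 8 flat-sided ridges, white, every 45 degrees (0.785 rad), reaching radius 54 mm. Seven are 8 mm thick and 36 mm long along y; the index ridge differs. What is below the deck (z = 55 mm) is hidden.
- index_tip (a point): Middle of the crest of the index ridge, the only ridge that is 12 mm thick and 60 mm long along y (the full width of the drum); turns with the wheel, 54 mm from the axle.
- pointer_left (a point): Tip of the left pointer blade, straight above the axle line, 115 mm above the worktop. Two like white upright blades, 6 mm thick along y, stand on the deck 41 mm left and right of the wheel's centre; 8 mm wide along x (24 mm below z = 77 mm). A pushing finger must keep within 35 mm of the wheel's middle to pass between them.
- wheel (a joint): Thumbwheel angle, rad: 0 = index ridge straight up between the pointers; negative = tipped by that much to the stirrer's front (-x); grows as the wheel's top is pushed to the back (+x). Other ridges stand at this angle plus multiples of 0.785. Starts at -1.55 to -0.85. No clicks: stiff (0.1 N m, about 2 N at a ridge), stays where left, turns either way, stops at -2.4 and 1.2.
- plate_top (a point): Centre of the upper face of the stirrer's round white plate, radius 62 mm, 65 mm above the worktop (stirrer coordinates 0, 0.065, 0.065). Axes as the stirrer's.
- bottle: Small round white closed bottle with a paper label and a grey cap, 60 mm in diameter, 150 mm tall, about 0.3 kg, standing loose on the worktop to the right of the stirrer. Origin: centre of its underside; z along its axis. Body 60 mm wide up to 93 mm, tapering to a 24 mm neck from 111 to 134 mm, then the cap, 28 mm in diameter, from 134 to 150 mm.
- spray_bottle: Trigger spray bottle, 214 mm tall, behind the small bottle, standing loose; origin under its middle. Not to be moved.
- tip_box: Low white lidded box 92x122x50 mm, loose, at the left; origin under its middle. Not to be moved.
- slide_box: Low white lidded box 93x100x46 mm, loose, at the left front; origin under its middle. Not to be moved.
- reader: Small black reader head 37x62x30 mm, loose, between the small bottle and the stirrer; origin under its middle. Not to be moved.
- tray: Shallow white tray 78x138x30 mm, loose, at the right; origin under its middle. Not to be moved.
Things that resemble listed ones, but are neither listed nor needed, are in the scene too. What is shaped like the bottle but yellow is not meant.

How it is judged:
By the outcome, as a careful person would: the job done as asked, in the order asked, and still so for the second after the job is handed in, with the robot touching nothing.
It also fails if it takes over 64 s, if anything falls off the work surface, if the arm or the gripper's body presses on something with over 40 N, if the wrist force passes 120 N, or if a joint passes its speed limit or range.

ROBOT

A 6-joint arm with a two-finger parallel gripper is mounted at the origin on a cart in front of the work surface, level with it; the furniture and walls round the work are solid. World frame = base frame: x ahead of the robot, y to its left, z up, the work surface at z = 0. Lengths are in mm, angles in rad, forces in N, time in s.
With the tool pointing down it reaches from about 275 to 750 mm from the base axis. Payload 10.2 kg.
Tool frame: the origin (TCP) lies at the very end of the fingers, on their centre line; the grasp point (between the pads) lies 19 mm behind it; z points along the fingers, y is the direction in which the jaws open and shut (so a half turn about z gives the same grasp; the last joint's range is limited). The gripper opens to 85 mm and grips with 20 to 120 N. Pads are 22 mm wide; open, the fingers measure 114 mm over their backs; the gripper's body (76 mm by 85 mm) begins 54 mm behind the grasp point. The pads swing forward as they close: fully open they stand 13 mm farther back than shut.
Start: joints at [-1.513, 0.313, 1.498, -0, 1.331, -0.223], TCP at [145.477, -504.448, 231.294] pointing down, gripper open.
Joint ranges: [-2.94, 2.94], [-0.97, 2.17], [0.19, 2.56], [-1.23, 4.37], [0.02, 3.11], [-2.88, 2.88]. Speed limits (rad/s): [2.39, 2.39, 3.01, 3.14, 3.14, 3.14].

INTERFACE

Orientations are given as a unit quaternion [w, x, y, z].
In Python, from rig import * gives the robot as it stands. The module is installed in compiled form; this text tells all that it offers.
- The arm moves only by the shell command python3 -m crank 'ROWS' [FORCE]. ROWS is a JSON object of lists of equal length, an entry for each row: "dp": the shift along the world's x, y, z in cm, a list of three; "delta_rot": the turn, a rotation vector about the world's x, y, z in degrees, a list of three; "claw": the closure in counts, from 0 (fully open) to 255 (shut). A call has 1 to 10 rows; each row shifts and turns the commanded pose from where the row before left it; what a row does not reach is not made up. A row lasts 1/10 s, in which the tool goes at most 50 mm and 8.59 degrees, less where a joint would pass 70% of its speed; a pose out of reach is approached as far as the arm can. A call is refused whole if a number of a shift passes 5 or a number of a turn 8.59, either way. A call with a gripper value outside its range is refused whole. The fingers move at their own pace and stop on an object; FORCE is the grip in N (left out, the last holds). Time passes only in rows, so rows that do not move let the fingers close. It gives the time, the measured TCP pose, the force and the opening at its end, in the units of the state.
- sense(): the state, without advancing time (a new reading comes with each control period).
- capture(name): name is "side" or "top"; returns (picture, depth): 420x560x3 uint8, red, green, blue; 420x560 float32, mm along the optical axis (not along the pixel's ray), 0 where there is no reading.
- camera_model(name): a dict with "fx", "fy", "cx", "cy" (pixels), "cam_to_world" (4x4, takes a point from camera to world coordinates). Camera axes: x right, y up, looking along -z (the intrinsics and any distortion apply to the point x, -y, -z); pixel columns grow to the right and rows downward; lengths in mm; the calibration is good to about 2 mm. A picture is of the moment at which its call begins. camera_model takes no time and is no camera call.
- finish_job(): hands the job in, once; it reports no verdict.
Trained networks look in the newest picture that a camera, given by its name, has taken for a name from the list of things; names that differ only in an ending like _2 or _b are one class to them, and where a whole thing is asked for, a point or a joint stands for the part that bears it (a point fixed in the world has none). Each returns a list of dicts, best first, with "p" (0 to 1); they miss things now and then, are a little off and sometimes report something else, mostly with a low value. They report only what shows in the picture. A call takes as long as a camera call. They do not tell look-alikes from the thing itself.
- boxes_of(camera, target): "centre" ([column, row] in pixels, amid what is visible of it).
- masks_of(camera, target): "region" (420x560 bool, what is visible of it) and "centre" ([column, row] in pixels, amid what is visible of it).
- pinpoint(camera, target): "centre" ([column, row] in pixels: a listed point, or the origin of a listed thing).
The state is a dict: "time_s": time; "joints": joint angles; "dq": joint speeds; "tau": joint torques, N m; "eef_pos": TCP position; "ee_rot": TCP orientation; "force": force on the tool from outside, world axes, zero at the start; "wrist_torque": the same for the moment, N m; "grip_width": opening from 0.0 (shut) to 1.0 (fully open).
Only numpy, scipy, OpenCV 4.12 (cv2) and the standard library are available. Lean on these libraries where they do the work, as an engineer would, in place of code of your own. Each camera call takes 0.05 s, during which the arm holds its last target.

## Working session

There is one attempt and no reset: what is moved stays moved. The work goes in short steps, Python scripts to look and compute and a shell command to move; the robot and the scene stay as the last step left them, time stands still between calls to the robot, and variables do not carry over. Pictures are saved under pics/ and viewed, and the job is handed in when it is done.

```bash
mkdir -p pics; ls
cat > h.py <<'E'
from rig import *
import numpy as np, cv2
def save(n,im): cv2.imwrite('pics/'+n, im[:,:,::-1])
def pt(cam,u,v,d):
    m=camera_model(cam); x=(u-m['cx'])/m['fx']*d; y=(v-m['cy'])/m['fy']*d
    return (np.array(m['cam_to_world'])@[x,-y,-d,1])[:3]
def ray(cam,u,v,z):
    a=pt(cam,u,v,100.);b=pt(cam,u,v,1000.); t=(z-a[2])/(b[2]-a[2]); return a+t*(b-a)
def proj(cam,P):
    m=camera_model(cam); c=np.linalg.inv(np.array(m['cam_to_world']))@np.r_[P,1]
    return np.array([m['cx']+m['fx']*c[0]/-c[2], m['cy']+m['fy']*-c[1]/-c[2]])
def cloud(cam,dep):
    m=camera_model(cam); v,u=np.mgrid[0:420,0:560]; d=dep.astype(float)
    P=np.stack([(u-m['cx'])/m['fx']*d,-(v-m['cy'])/m['fy']*d,-d,np.ones_like(d)],-1)
    return (P@np.array(m['cam_to_world']).T)[...,:3]
E
python3 - <<'E'
from h import *
for c in ('top','side'):
    p,d=capture(c); save(c+'0.png',p); np.save(c+'0.npy',d); np.save(c+'0rgb.npy',p)
    m=camera_model(c); print(c,{k:(np.round(v,3).tolist() if k=='cam_to_world' else v) for k,v in m.items()})
    for t in ('stirrer','bottle','plate_top','wheel_axle','index_tip','pointer_left','reader','spray_bottle','tray'):
        print(t,[(np.round(r['centre']).tolist(),round(r['p'],2)) for r in pinpoint(c,t)])
print(sense())
E
```

```text
pics
top {'fx': 412.3709073621067, 'fy': 412.3709073621067, 'cx': 280.2428061545379, 'cy': 215.68031464571692, 'cam_to_world': [[0.021, 0.988, -0.156, 308.703], [-0.999, 0.025, 0.024, -28.14], [0.028, 0.155, 0.988, 1547.431], [0.0, 0.0, 0.0, 1.0]]}
stirrer [([245.0, 217.0], 0.92)]
bottle [([342.0, 233.0], 0.76), ([153.0, 260.0], 0.69), ([367.0, 238.0], 0.65)]
plate_top [([226.0, 217.0], 0.83), ([269.0, 220.0], 0.61)]
wheel_axle [([267.0, 211.0], 0.57)]
index_tip [([267.0, 221.0], 0.81)]
pointer_left [([252.0, 209.0], 0.82)]
reader [([314.0, 261.0], 0.68)]
spray_bottle [([330.0, 178.0], 0.92)]
tray [([404.0, 257.0], 0.73)]
side {'fx': 398.5745314987187, 'fy': 398.5745314987187, 'cx': 275.4266349228876, 'cy': 206.39935208424748, 'cam_to_world': [[0.938, 0.23, -0.258, 182.431], [-0.345, 0.597, -0.724, -989.995], [-0.013, 0.769, 0.639, 964.5], [0.0, 0.0, 0.0, 1.0]]}
stirrer [([276.0, 218.0], 0.78)]
bottle [([303.0, 319.0], 0.79), ([300.0, 292.0], 0.77)]
plate_top [([267.0, 192.0], 0.82)]
wheel_axle [([289.0, 212.0], 0.81), ([254.0, 275.0], 0.19)]
index_tip [([277.0, 207.0], 0.74)]
pointer_left [([281.0, 193.0], 0.95)]
reader [([253.0, 276.0], 0.65), ([279.0, 211.0], 0.33)]
spray_bottle [([354.0, 267.0], 0.77)]
tray [([304.0, 372.0], 0.94)]
{'time_s': 1.0, 'joints': array([-1.51342722e+00,  3.12895611e-01,  1.49771282e+00, -1.43545443e-05,
        1.33100640e+00, -2.23386381e-01]), 'dq': array([ 0.0013757 , -0.00072265,  0.00011264,  0.00154558, -0.00027629,
        0.0012745 ]), 'tau': array([ 1.10395646e-03, -4.12174273e+01, -2.59896791e+01, -1.85152189e-04,
        5.34241444e-04,  4.01983556e-06]), 'eef_pos': array([ 145.4594447 , -504.44521006,  231.29158934]), 'ee_rot': array([-1.16318642e-05,  9.90162975e-01,  1.39918842e-01, -6.02821619e-06]), 'force': array([1.08356729, 0.1201421 , 0.07131972]), 'wrist_torque': array([-0.09067086, -0.00898276,  0.02448837]), 'grip_width': 1.0000331694758229}
```

View pics/top0.png

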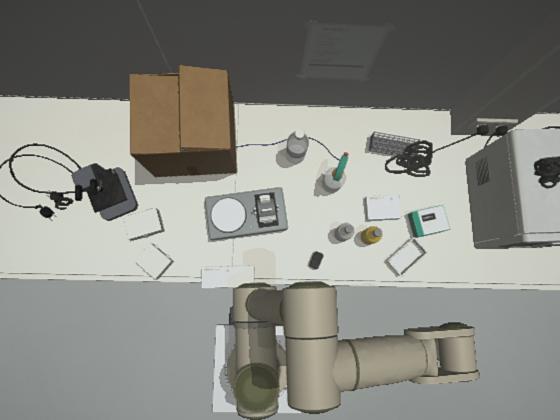

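View pics/side0.png

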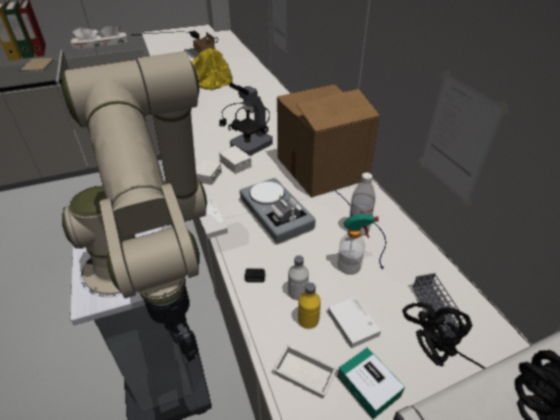

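Run:
```python
from h import *
p=np.load('top0rgb.npy'); save('topcrop0.png',cv2.resize(p[155:290,200:400],None,fx=4,fy=4,interpolation=cv2.INTER_CUBIC))
p=np.load('side0rgb.npy'); save('sidecrop0.png',cv2.resize(p[150:350,220:400],None,fx=3,fy=3,interpolation=cv2.INTER_CUBIC))
for c,n,uvz in (('top','plate',(226,217,65)),('side','plate',(267,192,65)),('top','wheel',(267,211,62)),('side','wheel',(289,212,62)),('top','ptr',(252,209,115)),('side','ptr',(281,193,115)),('top','b1',(342,233,0)),('top','b2',(367,238,0)),('side','b1',(303,319,0)),('side','b2',(300,292,0)),('top','reader',(314,261,0)),('side','reader',(253,276,0)),('top','stir',(245,217,0)),('side','stir',(276,218,0)),('top','spray',(330,178,0)),('side','spray',(354,267,0)),('top','tray',(404,257,0))):
    print(c,n,ray(c,*uvz).round(1))
```

```text
top plate [532.6 132.4  65. ]
side plate [545.  118.6  65. ]
top wheel [559.  -15.5  62. ]
side wheel [580.1 -12.9  62. ]
top ptr [555.8  37.  115. ]
side ptr [568.4  34.  115. ]
top b1 [ 492.2 -301.2    0. ]
top b2 [ 475.5 -396.3    0. ]
side b1 [ 472.5 -391.5    0. ]
side b2 [ 501.5 -301.2    0. ]
top reader [ 384.2 -195.7    0. ]
side reader [ 388.3 -191.6   -0. ]
top stir [544.2  67.8   0. ]
side stir [550.6  40.    0. ]
top spray [ 705.1 -255.1    0. ]
side spray [ 701.1 -270.9    0. ]
top tray [ 406.9 -535.9    0. ]
```

View pics/topcrop0.png

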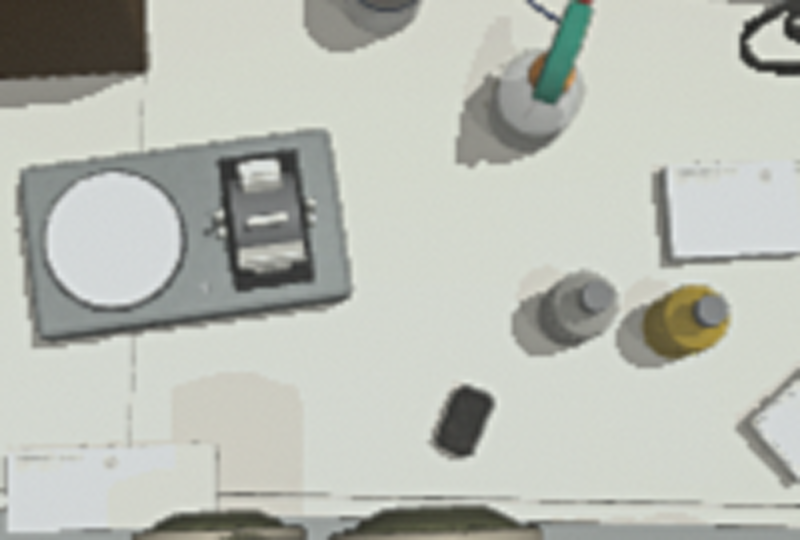

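View pics/sidecrop0.png

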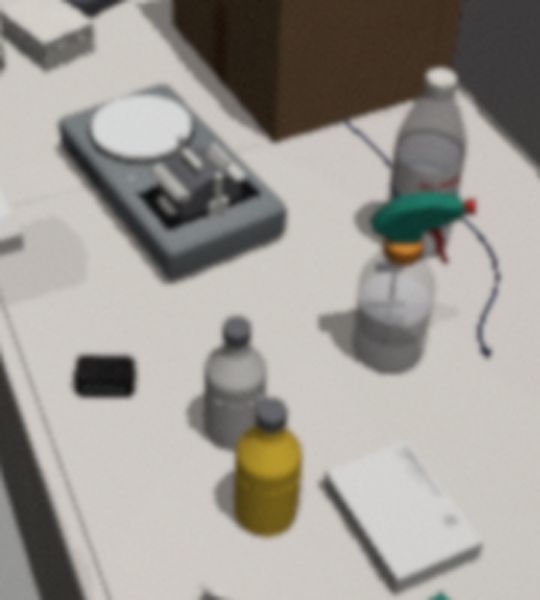

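Run:
```python
from h import *
for c in ('top','side'):
    d=np.load(c+'0.npy'); P=cloud(c,d); rgb=np.load(c+'0rgb.npy').astype(int)
    print(c,(d>0).mean())
    X,Y,Z=P[...,0],P[...,1],P[...,2]
    # worktop level
    m=(abs(X-450)<60)&(abs(Y+100)<80)&(d>0); print('tab z',np.median(Z[m]),Z[m].std())
    # deck+plate
    m=(d>0)&(X>400)&(X<700)&(Y>-150)&(Y<250)&(Z>40)&(Z<75)
    Q=P[m][:,:2].astype(np.float32); print('stir',cv2.minAreaRect(Q), m.sum())
    m=(d>0)&(X>400)&(X<700)&(Y>0)&(Y<250)&(Z>60)&(Z<72)
    print('plate',m.sum(),P[m].min(0),P[m].max(0),P[m].mean(0),np.median(P[m][:,2]))
    for r in masks_of(c,'bottle'):
        q=P[r['region']&(d>0)]; print('bot',r['p'],r['centre'],q.min(0).round(),q.max(0).round(),rgb[r['region']].mean(0).round())
        for lo,hi in((15,90),(135,160)):
            s=q[(q[:,2]>lo)&(q[:,2]<hi)]
            if len(s):print('  ',lo,len(s),s.mean(0).round(1),s.min(0).round(),s.max(0).round())
```

```text
top 0.9960714285714286
tab z 0.6559770946407752 15.137215564447345
stir ((553.1513061523438, 61.59178924560547), (161.053466796875, 289.9672546386719), 9.431387901306152) 2978
plate 941 [467.85534778   0.67718791  60.00293306] [628.16619301 199.60949013  71.83387569] [544.05305159 119.69451968  64.89150073] 64.75013209732992
bot 0.79 [344.1, 229.2] [ 461. -352.   -7.] [ 535. -268.  156.] [131. 132. 127.]
   15 63 [ 476.5 -281.2   59. ] [ 461. -312.   18.] [ 512. -268.   89.]
   135 56 [ 490.  -298.2  149. ] [ 478. -313.  136.] [ 503. -285.  156.]
bot 0.67 [372.2, 232.6] [ 451. -422.    9.] [ 509. -368.  156.] [126. 115.  75.]
   15 77 [ 469.7 -377.1   57.3] [ 451. -404.   16.] [ 506. -368.   90.]
   135 56 [ 481.  -397.5  148.5] [ 467. -411.  142.] [ 495. -385.  156.]
side 0.9960799319727891
tab z 0.547251676192559 15.112702253650662
stir ((554.3836669921875, 57.889198303222656), (161.71067810058594, 293.57373046875), 9.828312873840332) 2013
plate 561 [468.8265319    1.49374111  60.07205314] [609.15185841 190.70074292  71.9717779 ] [543.14997935 118.52218102  64.91660628] 64.98823946240339
bot 0.91 [299.4, 279.2] [ 462. -383.   -4.] [ 527. -192.  154.] [114. 112. 110.]
   15 285 [ 479.2 -321.8   57.5] [ 462. -334.   15.] [ 516. -295.   90.]
   135 83 [ 490.2 -305.2  147.5] [ 478. -316.  137.] [ 503. -291.  154.]
bot 0.7 [304.6, 306.9] [ 453. -432.   -4.] [ 548. -314.  154.] [124. 105.  45.]
   15 367 [ 473.  -421.4   54.6] [ 453. -432.   16.] [ 511. -387.   90.]
   135 104 [ 482.2 -403.7  148. ] [ 470. -415.  136.] [ 496. -386.  154.]
bot 0.41 [353.6, 247.2] [ 646. -302.   -3.] [894. -75. 217.] [104. 113. 107.]
   15 422 [ 671.8 -284.4   52.9] [ 646. -302.   15.] [ 810. -153.   90.]
   135 94 [ 679.1 -272.1  147.4] [ 666. -283.  135.] [ 702. -245.  160.]
```

```bash
cat >> h.py <<'E'
C0=np.array([553.8,59.7]); YAW=0.167
def tostir(P,C=None,yaw=None):
    C=C0 if C is None else C; yaw=YAW if yaw is None else yaw
    c,s=np.cos(yaw),np.sin(yaw); q=P[...,:2]-C
    return np.stack([q[...,0]*c+q[...,1]*s,-q[...,0]*s+q[...,1]*c,P[...,2]],-1)
def toworld(p):
    c,s=np.cos(YAW),np.sin(YAW); return np.array([C0[0]+p[0]*c-p[1]*s,C0[1]+p[0]*s+p[1]*c,p[2]])
E
python3 - <<'E'
from h import *
for c in ('top','side'):
    d=np.load(c+'0.npy'); P=tostir(cloud(c,d)); rgb=np.load(c+'0rgb.npy').astype(int)
    m=(d>0)&(P[...,2]>62)&(P[...,2]<69)&(abs(P[...,0])<70)&(P[...,1]>-5)&(P[...,1]<135)
    q=P[m]; print(c,'plate',cv2.minEnclosingCircle(q[:,:2].astype(np.float32)),q.mean(0))
    m=(d>0)&(P[...,2]>50)&(P[...,2]<59)&(abs(P[...,0])<100)&(abs(P[...,1])<170)
    q=P[m]; print('deck',np.percentile(q,[1,99],axis=0).round(1).tolist(), q[:,2].mean())
    m=(d>0)&(P[...,2]>57)&(abs(P[...,0])<60)&(abs(P[...,1]+75)<50)
    for v,u in np.argwhere(m):
        p=P[v,u]
        a=np.degrees(np.arctan2(p[0],p[2]-62)); r=np.hypot(p[0],p[2]-62)
        print(c[0],v,u,p.round().astype(int)+[0,75,0],'ang',round(a),'r',round(r),'g',rgb[v,u].sum()//3)
    # render in stirrer ortho
E
```

```text
top plate ((0.30651092529296875, 72.60447692871094), 88.54314422607422) [-0.66244725 65.74409213 65.35404574]
deck [[-78.1, -140.0, 50.2], [77.5, 143.7, 58.9]] 54.77816929633855
t 192 273 [ 60 -32  61] ang 91 r 60 g 96
t 192 276 [ 59 -43  58] ang 94 r 59 g 148
t 192 277 [ 58 -47  59] ang 93 r 58 g 148
t 193 270 [ 58 -20  60] ang 92 r 58 g 61
t 193 272 [ 57 -28  60] ang 92 r 57 g 62
t 193 277 [ 54 -46  59] ang 93 r 55 g 149
t 193 278 [ 54 -50  60] ang 93 r 54 g 148
t 194 260 [60 17 59] ang 93 r 60 g 77
t 194 262 [58  9 63] ang 89 r 58 g 70
t 194 266 [57 -5 58] ang 94 r 57 g 87
t 194 267 [56 -9 58] ang 94 r 56 g 97
t 194 268 [ 51 -12  79] ang 72 r 54 g 99
t 194 271 [ 54 -24  57] ang 95 r 54 g 53
t 194 273 [ 53 -31  58] ang 95 r 53 g 61
t 195 258 [57 24 57] ang 95 r 57 g 51
t 195 259 [56 21 61] ang 91 r 56 g 72
t 195 260 [53 17 70] ang 81 r 54 g 107
t 195 261 [52 14 74] ang 77 r 54 g 123
t 195 262 [50 10 80] ang 70 r 54 g 163
t 195 263 [53  6 67] ang 84 r 53 g 197
t 195 264 [50  3 76] ang 74 r 52 g 201
t 195 265 [50 -1 73] ang 78 r 52 g 203
t 195 266 [49 -4 76] ang 74 r 51 g 205
t 195 2
[... 28230 characters left out ...]
 59] ang -96 r 34 g 46
s 223 287 [-20 -44  59] ang -98 r 20 g 115
s 224 275 [-58 -28  60] ang -92 r 58 g 31
s 224 276 [-54 -29  59] ang -93 r 54 g 20
s 224 277 [-52 -32  60] ang -92 r 52 g 20
s 224 278 [-48 -32  58] ang -94 r 48 g 25
s 224 279 [-45 -32  57] ang -96 r 45 g 35
s 224 281 [-39 -36  57] ang -97 r 39 g 70
s 224 282 [-36 -37  57] ang -98 r 36 g 83
s 224 289 [-16 -50  58] ang -105 r 16 g 130
s 225 277 [-54 -35  59] ang -93 r 54 g 39
s 225 278 [-51 -37  59] ang -93 r 51 g 53
s 226 276 [-59 -37  59] ang -93 r 59 g 76
s 226 277 [-56 -38  57] ang -95 r 56 g 79
s 226 283 [-38 -48  57] ang -97 r 38 g 130
s 227 278 [-56 -46  60] ang -92 r 56 g 117
s 227 281 [-46 -49  57] ang -96 r 47 g 130
```

```bash
python3 - <<'E'
from h import *
p=np.load('top0rgb.npy'); save('w_top.png',cv2.resize(p[185:240,245:295],None,fx=10,fy=10,interpolation=cv2.INTER_CUBIC))
p=np.load('side0rgb.npy'); save('w_side.png',cv2.resize(p[180:235,255:315],None,fx=10,fy=10,interpolation=cv2.INTER_CUBIC))
E
sed -i 's/C0=np.array.*; YAW/C0=np.array([553.5,61.0]); YAW/' h.py
cat >> h.py <<'E'
def wheelfit(c,d,lo=46):
    P=tostir(cloud(c,d)); x,y,z=P[...,0],P[...,1]+75,P[...,2]
    r=np.hypot(x,z-62); a=np.degrees(np.arctan2(x,z-62))
    base=(d>0)&(z>64)&(r>lo)&(r<58)&(abs(a)<80)
    for nm,m in (('mid',base&(abs(y)<20)),('outer',base&(abs(y)>21)&(abs(y)<32))):
        h,e=np.histogram(a[m],bins=np.arange(-80,81,5)); print(c,nm,dict((int(k),int(n)) for k,n in zip(e,h) if n))
        if m.sum(): print('  circ mean mod45',round(float(np.degrees(np.angle(np.exp(1j*np.radians(a[m]*8)).mean()))/8),1),m.sum())
E
python3 - <<'E'
from h import *
for c in('top','side'): wheelfit(c,np.load(c+'0.npy'))
s=sense(); print(s['time_s'])
for th in(-54.5,-45,-30,-15,0):
    t=np.radians(th); cx=54*np.sin(t)-6*np.cos(t); cz=62+54*np.cos(t)+6*np.sin(t)
    print(th,'corner',round(cx,1),round(cz,1),'tool world',toworld([cx-11,-75,cz-8]).round(1))
print('pre',toworld([-76,-75,80]).round(1),'plate',toworld([0,65,65]).round(1),'dirx',np.cos(YAW),np.sin(YAW))
E
```

```text
top mid {-65: 5, -60: 5, -55: 16, -50: 11, -45: 5, -15: 11, -10: 10, 25: 12, 30: 13, 35: 4, 65: 2, 70: 8, 75: 10}
  circ mean mod45 -11.1 112
top outer {-60: 7, -55: 3, -50: 8, -45: 1, -35: 1, 10: 1}
  circ mean mod45 -6.0 21
side mid {-65: 2, -60: 6, -55: 13, -50: 12, -20: 1, -15: 11, -10: 11, -5: 1, 25: 2, 30: 17, 35: 4, 70: 9, 75: 6}
  circ mean mod45 -10.5 95
side outer {-60: 4, -55: 6, -50: 5, 30: 1}
  circ mean mod45 -7.1 16
1.1
-54.5 corner -47.4 88.5 tool world [508.3 -22.7  80.5]
-45 corner -42.4 95.9 tool world [513.3 -21.8  87.9]
-30 corner -32.2 105.8 tool world [523.4 -20.1  97.8]
-15 corner -19.8 112.6 tool world [535.6 -18.1 104.6]
0 corner -6.0 116.0 tool world [549.2 -15.8 108. ]
pre [491.  -25.6  80. ] plate [542.7 125.1  65. ] dirx 0.9860878780673167 0.16622483788139697
```

View pics/w_top.png

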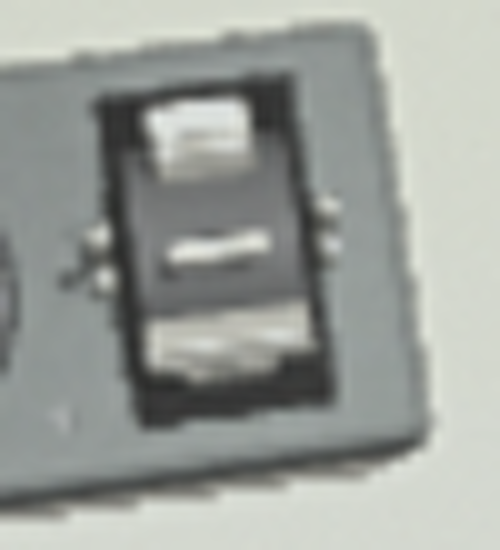

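View pics/w_side.png

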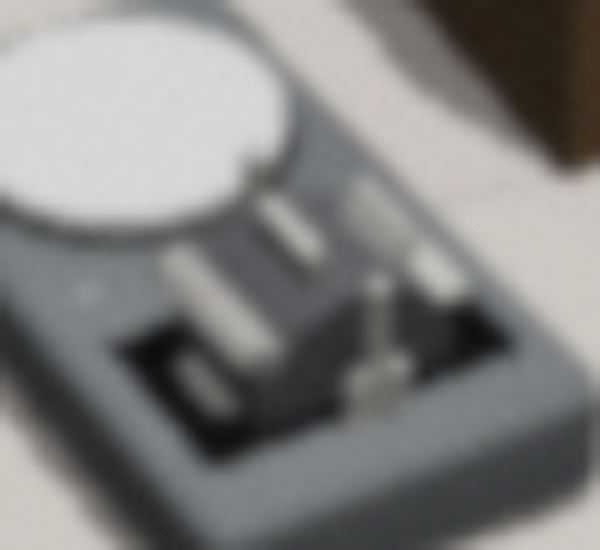

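The index ridge is the long one at the front (side crop 220,305), at about -54° (-0.95 rad). Bottle candidates in the top view:
- white with grey cap at (344,229): this is the one I want
- yellow at (372,233)
- larger clear bottle at (297,145)
- spray bottle at (332,178)

The close crop shows a white/grey body and grey cap, small, next to the yellow one.

```bash
python3 -m crank '{"dp":[[2.5,3.8,0],[2.5,3.8,0],[2.5,3.8,0],[2.5,3.8,0],[2.5,3.8,0],[2.5,3.8,0],[2.5,3.8,0],[2.5,3.8,0],[2.5,3.8,0],[2.5,3.8,0]],"delta_rot":[[0,0,-3.3],[0,0,-3.2],[0,0,0],[0,0,0],[0,0,0],[0,0,0],[0,0,0],[0,0,0],[0,0,0],[0,0,0]],"claw":[255,255,255,255,255,255,255,255,255,255]}' 40
```

```text
time_s: 2.1
eef_pos: [396.2, -122.7, 231.6]
ee_rot: [0.0, 0.997, 0.084, 0.0]
force: [0.7, -1.0, 0.2]
grip_width: 0.0
```

```bash
python3 -m crank '{"dp":[[2.8,3.2,-1.2],[2.8,3.2,-2.4],[2.8,3.1,-3.6],[0,0,-4],[0,0,-3],[0,0,-0.9],[0,0,0],[0,0,0]],"delta_rot":[[0,0,0],[0,0,0],[0,0,0],[0,0,0],[0,0,0],[0,0,0],[0,0,0],[0,0,0]],"claw":[255,255,255,255,255,255,255,255]}'
python3 - <<'E'
from h import *
s=sense(); print(s['eef_pos'],tostir(s['eef_pos']))
p,d=capture('side'); save('s1.png',cv2.resize(p[140:260,210:350],None,fx=5,fy=5,interpolation=cv2.INTER_CUBIC))
E
```

```text
time_s: 2.9
eef_pos: [477.7, -32.8, 85.1]
ee_rot: [0.0, 0.997, 0.083, 0.001]
force: [0.3, -1.3, 0.6]
grip_width: -0.003
[477.69758526 -32.79963228  85.10934439] [-90.33967097 -79.89443625  85.10934439]
```

View pics/s1.png

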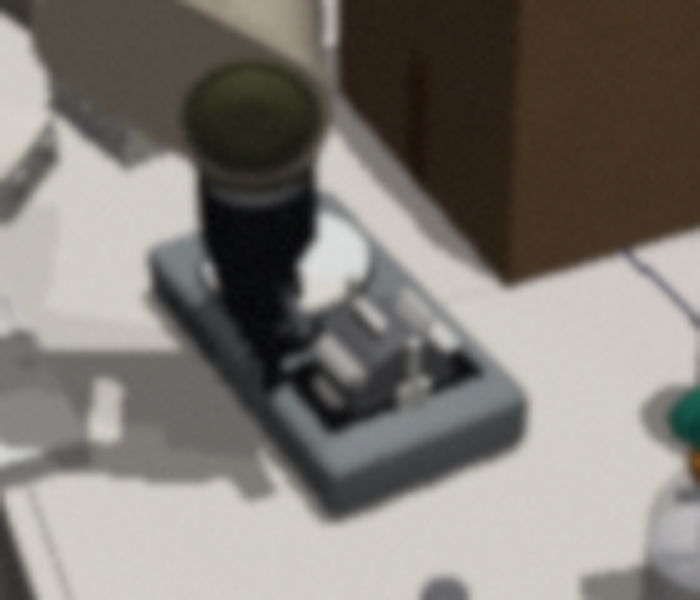

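```bash
python3 -m crank '{"dp":[[1.0,0.4,-0.3],[0.9,0.3,-0.2],[0.6,0.1,0],[0.6,0.1,0],[0.5,0.1,0.6],[0,0,0]],"delta_rot":[[0,0,0],[0,0,0],[0,0,0],[0,0,0],[0,0,0],[0,0,0]],"claw":[255,255,255,255,255,255]}'
python3 - <<'E'
from h import *
s=sense(); print(s['eef_pos'],tostir(s['eef_pos']),s['force'])
for c in('side','top'):
  p,d=capture(c); wheelfit(c,d); a=p[140:260,210:350] if c=='side' else p[170:260,220:320]; save('c2%s.png'%c,cv2.resize(a,None,fx=5,fy=5,interpolation=cv2.INTER_CUBIC))
E
```

```text
time_s: 3.55
eef_pos: [513.4, -22.3, 85.2]
ee_rot: [0.0, 0.996, 0.084, 0.0]
force: [-0.9, -1.3, -0.0]
grip_width: -0.002
[513.3920105  -22.29187869  85.24830132] [-53.39518129 -75.46616786  85.24830132] [-0.88646704 -1.26392516 -0.00221878]
side mid {-60: 1, -55: 3, -50: 7, -45: 6, -40: 3, -10: 4, -5: 10, 0: 3, 5: 1, 30: 1, 35: 14, 40: 11, 45: 1}
  circ mean mod45 -3.1 65
side outer {-55: 1, -50: 6, -45: 5, -5: 2}
  circ mean mod45 -1.2 14
top mid {75: 2}
  circ mean mod45 -11.0 2
top outer {}
```

View pics/c2side.png

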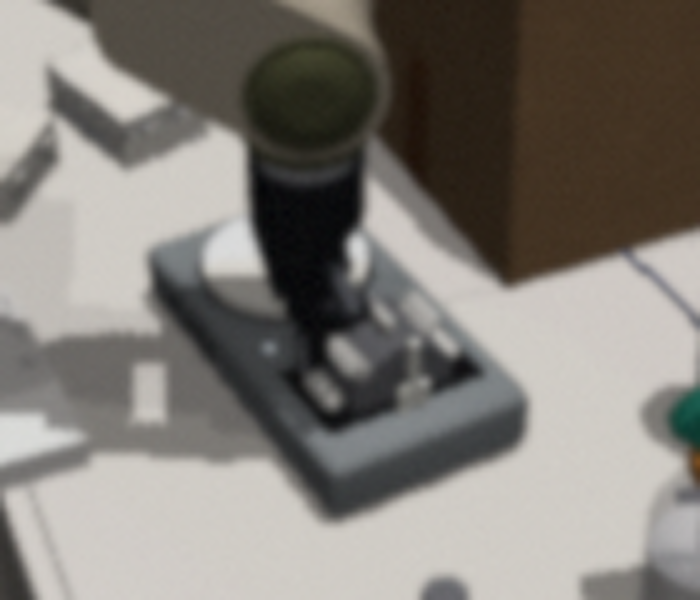

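View pics/c2top.png

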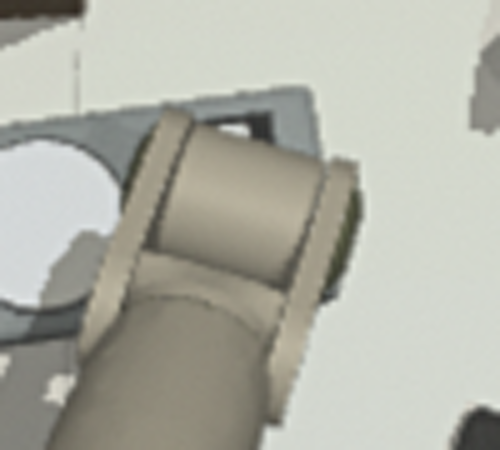

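```bash
python3 -m crank '{"dp":[[0.5,0.1,0.6],[0.5,0.1,0.6],[0.6,0.1,0.4],[0.6,0.1,0.3],[0.5,0.1,0.2],[0.2,0,0.1],[0,0,0]],"delta_rot":[[0,0,0],[0,0,0],[0,0,0],[0,0,0],[0,0,0],[0,0,0],[0,0,0]],"claw":[255,255,255,255,255,255,255]}'
python3 - <<'E'
from h import *
s=sense(); print(s['eef_pos'],tostir(s['eef_pos']),s['force'])
for c in('side',):
  p,d=capture(c); wheelfit(c,d); a=p[140:260,210:350] if c=='side' else p[170:260,220:320]; save('c3%s.png'%c,cv2.resize(a,None,fx=5,fy=5,interpolation=cv2.INTER_CUBIC))
E
```

```text
time_s: 4.35
eef_pos: [542.4, -17.3, 106.7]
ee_rot: [0.0, 0.996, 0.084, 0.001]
force: [-0.3, -0.6, -0.3]
grip_width: -0.001
[542.42664256 -17.26469652 106.66866034] [-23.92884003 -75.33520148 106.66866034] [-0.25079821 -0.64295148 -0.27894892]
side mid {-60: 4, -55: 11, -50: 9, -45: 1, -35: 1, -25: 2, -15: 5, -10: 5, -5: 4, 25: 2, 30: 16, 35: 5, 40: 1, 70: 4, 75: 10}
  circ mean mod45 -10.0 80
side outer {-15: 5, -10: 4, -5: 3, 30: 1}
  circ mean mod45 -9.0 13
```

View pics/c3side.png

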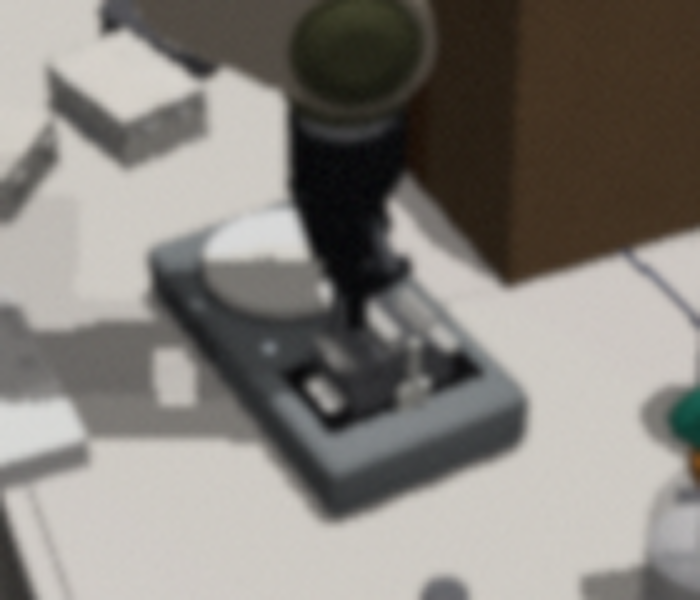

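```bash
python3 -m crank '{"dp":[[0.4,0.07,0.1],[0.35,0.06,0],[0,0,0],[-1,-0.17,0],[-1,-0.17,2],[-2,-1,4],[-3,-2,4],[-3.5,-3,1],[-3.5,-3.5,0],[0,0,0]],"delta_rot":[[0,0,0],[0,0,0],[0,0,0],[0,0,0],[0,0,0],[0,0,0],[0,0,0],[0,0,0],[0,0,0],[0,0,0]],"claw":[255,255,255,255,255,255,255,255,255,255]}'
python3 - <<'E'
from h import *
s=sense(); print(s['eef_pos'],s['force'])
for c in('side','top'):
  p,d=capture(c); wheelfit(c,d); a=p[180:235,255:315] if c=='side' else p[185:240,245:295]; save('c4%s.png'%c,cv2.resize(a,None,fx=8,fy=8,interpolation=cv2.INTER_CUBIC))
E
```

```text
time_s: 5.4
eef_pos: [409.3, -115.9, 215.4]
ee_rot: [0.001, 0.997, 0.081, 0.0]
force: [0.3, 0.7, 0.3]
grip_width: -0.004
[ 409.29270294 -115.8838281   215.37678351] [0.28301427 0.66842983 0.33620499]
side mid {-50: 6, -45: 12, -40: 4, -10: 7, -5: 9, 0: 13, 5: 3, 35: 9, 40: 12, 45: 2, 75: 1}
  circ mean mod45 -0.8 78
side outer {-45: 1, -10: 2, -5: 7, 0: 4, 5: 2}
  circ mean mod45 -0.5 16
top mid {-80: 1, -55: 1, -50: 10, -45: 13, -40: 3, -10: 11, -5: 13, 0: 12, 5: 2, 30: 2, 35: 14, 40: 8, 45: 4, 70: 1, 75: 1}
  circ mean mod45 -2.1 96
top outer {-10: 4, -5: 4, 0: 5}
  circ mean mod45 -1.5 13
```

View pics/c4side.png

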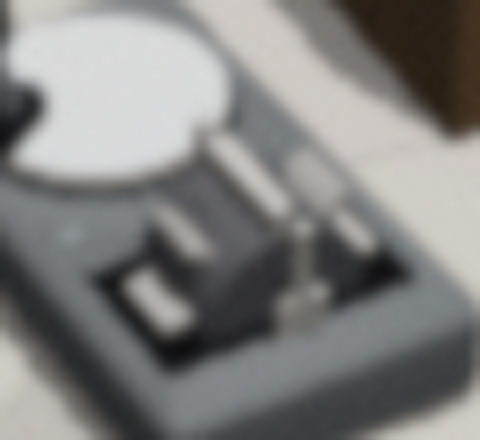

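View pics/c4top.png

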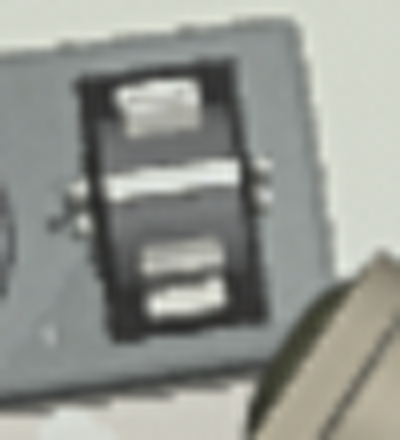

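Index reads about -1.3° (side -0.8°, top -2.1°), in line with both blades and with the hand off, so I'll leave it. Next is the bottle.

```bash
python3 -m crank '{"dp":[[1.6,-3.7,0.3],[1.6,-3.7,0.3],[1.6,-3.7,0.3],[1.7,-3.7,0.3],[1.6,-3.8,0.3],[0,0,0],[0,0,0],[0,0,0]],"delta_rot":[[0,0,0],[0,0,0],[0,0,0],[0,0,0],[0,0,0],[0,0,0],[0,0,0],[0,0,0]],"claw":[90,90,90,90,90,90,90,90]}'
python3 - <<'E'
from h import *
s=sense(); print(s['eef_pos'])
p,d=capture('side'); save('b1.png',cv2.resize(p[200:340,230:390],None,fx=4,fy=4,interpolation=cv2.INTER_CUBIC))
P=cloud('side',d)
r=masks_of('side','bottle')
for q in r:
    g=P[q['region']&(d>0)]; g=g[(g[:,2]>137)&(g[:,2]<156)]; print(q['p'],q['centre'],len(g), g.min(0).round() if len(g) else '',g.max(0).round() if len(g) else '')
print(proj('side',np.array([490.5,-301.3,150])))
E
```

```text
time_s: 6.3
eef_pos: [493.0, -297.6, 229.5]
ee_rot: [-0.0, 0.996, 0.084, -0.0]
force: [-0.5, 0.6, -0.2]
grip_width: 0.65
[ 493.01813885 -297.57640169  229.473175  ]
0.98 [308.5, 306.0] 104 [ 470. -416.  138.] [ 496. -388.  154.]
0.81 [296.7, 276.8] 88 [ 472. -393.  137.] [ 506. -288.  154.]
0.64 [277.9, 211.8] 0  
0.48 [273.1, 209.4] 0  
0.24 [204.6, 171.1] 0  
[297.77263499 258.8119368 ]
```

View pics/b1.png

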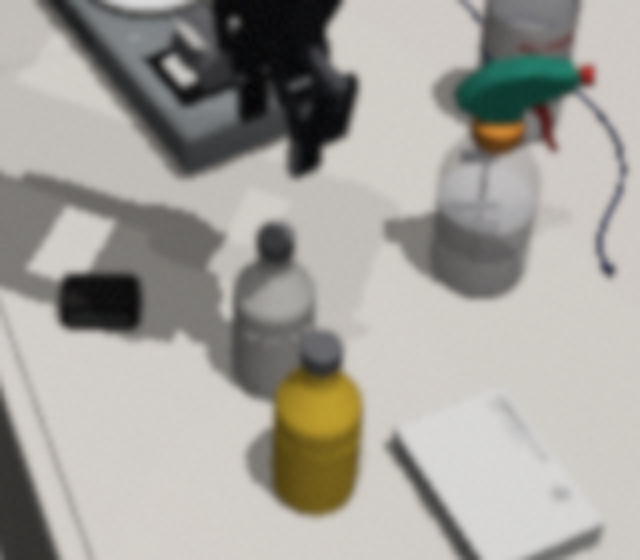

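```bash
python3 -m crank '{"dp":[[-0.25,-0.35,-2],[0,0,-4],[0,0,-3],[0,0,-1.5],[0,0,-0.6],[0,0,0]],"delta_rot":[[0,0,0],[0,0,0],[0,0,0],[0,0,0],[0,0,0],[0,0,0]],"claw":[90,90,90,90,90,90]}'
python3 - <<'E'
from h import *
s=sense(); print(s['eef_pos'],s['force'])
p,d=capture('side'); save('b2.png',cv2.resize(p[200:340,230:390],None,fx=4,fy=4,interpolation=cv2.INTER_CUBIC))
E
```

```text
time_s: 7.0
eef_pos: [490.1, -302.0, 118.9]
ee_rot: [-0.0, 0.996, 0.084, -0.0]
force: [0.3, -0.5, -0.5]
grip_width: 0.65
[ 490.05626317 -302.00540896  118.86101347] [ 0.28742555 -0.49370163 -0.45745662]
```

View pics/b2.png

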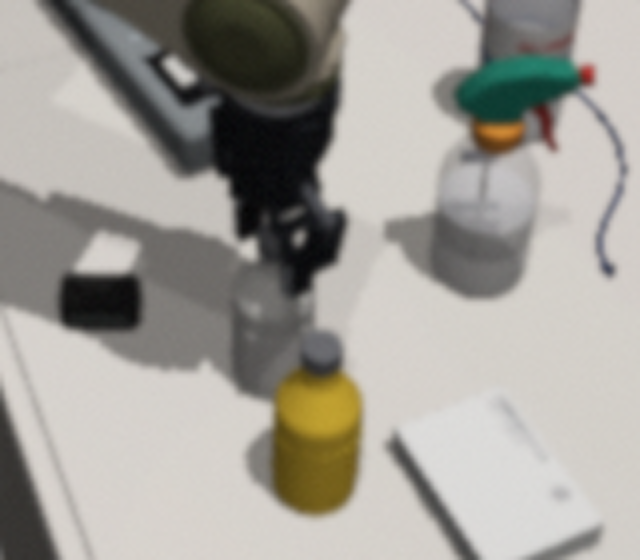

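The cap sits between the fingers at crop (280,235). Closing now, with a small test lift.

```bash
python3 -m crank '{"dp":[[0,0,0],[0,0,0],[0,0,0],[0,0,0],[0,0,0],[0,0,0],[0,0,1],[0,0,2],[0,0,1],[0,0,0]],"delta_rot":[[0,0,0],[0,0,0],[0,0,0],[0,0,0],[0,0,0],[0,0,0],[0,0,0],[0,0,0],[0,0,0],[0,0,0]],"claw":[255,255,255,255,255,255,255,255,255,255]}' 60
python3 - <<'E'
from h import *
s=sense(); print(s['eef_pos'],s['force'],s['wrist_torque'])
p,d=capture('side'); save('b3.png',cv2.resize(p[200:340,230:390],None,fx=4,fy=4,interpolation=cv2.INTER_CUBIC))
E
```

```text
time_s: 8.05
eef_pos: [490.4, -302.9, 160.2]
ee_rot: [0.001, 0.996, 0.084, 0.001]
force: [0.2, -0.3, -4.2]
grip_width: 0.309
[ 490.41773304 -302.91829074  160.22634567] [ 0.2374953  -0.25509238 -4.15697379] [-0.01738331 -0.0731137   0.02413175]
```

View pics/b3.png

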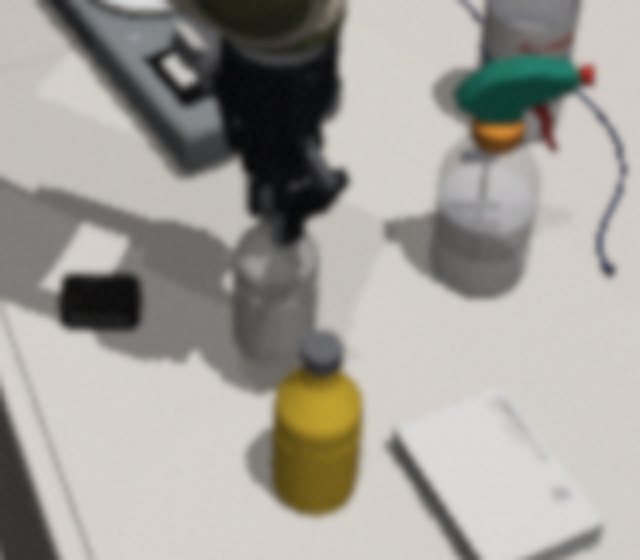

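```bash
python3 -m crank '{"dp":[[0,0,1.5],[0,0,2.5],[0,0,2.5],[0,1,2.5],[0.3,2,1.5],[0.4,3,0],[0.4,3,0],[0.4,3,0],[0.4,3,0],[0.4,3,0]],"delta_rot":[[0,0,0],[0,0,0],[0,0,0],[0,0,0],[0,0,0],[0,0,0],[0,0,0],[0,0,0],[0,0,0],[0,0,0]],"claw":[255,255,255,255,255,255,255,255,255,255]}' && python3 -m crank '{"dp":[[0.4,3,0],[0.4,3,0],[0.4,3,0],[0.4,3,0],[0.4,3,0],[0.4,3,0],[0.3,2.5,0],[0.2,2,0],[0,1,0],[0,0,0]],"delta_rot":[[0,0,0],[0,0,0],[0,0,0],[0,0,0],[0,0,0],[0,0,0],[0,0,0],[0,0,0],[0,0,0],[0,0,0]],"claw":[255,255,255,255,255,255,255,255,255,255]}'
```

```text
time_s: 9.1
eef_pos: [512.7, -121.2, 262.7]
ee_rot: [-0.001, 0.997, 0.084, -0.001]
force: [0.5, -0.8, -3.1]
grip_width: 0.305
time_s: 10.1
eef_pos: [541.7, 113.2, 263.0]
ee_rot: [-0.0, 0.996, 0.084, -0.001]
force: [-0.2, -1.1, -3.8]
grip_width: 0.307
```

```bash
python3 -m crank '{"dp":[[0.1,0.7,0],[0,0.5,-1],[0,0,-2],[0,0,-1.5],[0,0,-0.5],[0,0,0],[0,0,0]],"delta_rot":[[0,0,0],[0,0,0],[0,0,0],[0,0,0],[0,0,0],[0,0,0],[0,0,0]],"claw":[255,255,255,255,255,255,255]}'
python3 - <<'E'
from h import *
s=sense(); print(s['eef_pos'],s['force'],s['wrist_torque'])
p,d=capture('side'); save('p1.png',cv2.resize(p[90:250,190:370],None,fx=4,fy=3.7,interpolation=cv2.INTER_CUBIC))
P=cloud('side',d); e=s['eef_pos']
m=(d>0)&(np.hypot(P[...,0]-e[0],P[...,1]-e[1])<50)&(P[...,2]>80)&(P[...,2]<e[2]-30)
g=P[m]
for lo in range(80,190,10):
    h=g[(g[:,2]>=lo)&(g[:,2]<lo+10)]
    if len(h)>3: print(lo,len(h),h[:,:2].min(0).round(),h[:,:2].max(0).round())
E
```

```text
time_s: 10.8
eef_pos: [543.3, 124.3, 214.4]
ee_rot: [0.0, 0.997, 0.083, 0.001]
force: [0.9, 1.1, -2.8]
grip_width: 0.305
[543.32733135 124.33374322 214.40061903] [ 0.90647093  1.11608214 -2.77886337] [0.02914521 0.01496641 0.02159457]
90 11 [519.  96.] [568. 119.]
100 32 [516.  95.] [568. 123.]
110 36 [516.  95.] [569. 132.]
120 41 [517.  94.] [568. 132.]
130 38 [516.  94.] [569. 128.]
140 38 [516.  94.] [569. 126.]
150 38 [516.  93.] [570. 128.]
160 40 [515.  92.] [570. 126.]
170 42 [515.  89.] [570. 119.]
180 20 [516.  95.] [571. 123.]
```

View pics/p1.png

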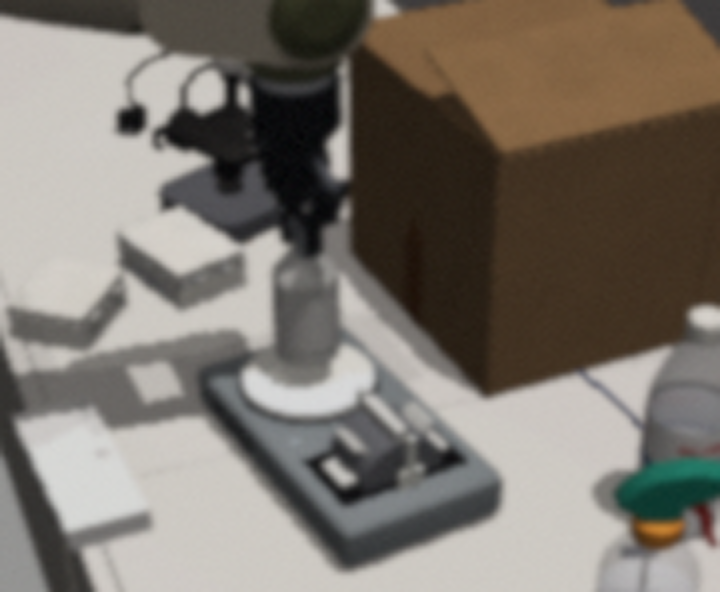

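```bash
python3 -m crank '{"dp":[[0,0,-1],[0,0,-1],[0,0,-0.5],[0,0,-0.2],[0,0,0]],"delta_rot":[[0,0,0],[0,0,0],[0,0,0],[0,0,0],[0,0,0]],"claw":[255,255,255,255,255]}'; python3 -m crank '{"dp":[[0,0,-0.1],[0,0,-0.1],[0,0,0]],"delta_rot":[[0,0,0],[0,0,0],[0,0,0]],"claw":[255,255,255]}'
```

```text
time_s: 11.35
eef_pos: [542.9, 124.5, 186.5]
ee_rot: [-0.0, 0.996, 0.084, -0.0]
force: [-0.9, 0.2, -3.8]
grip_width: 0.304
time_s: 11.65
eef_pos: [543.2, 124.5, 185.1]
ee_rot: [-0.0, 0.997, 0.084, 0.0]
force: [-0.1, 0.6, -2.0]
grip_width: 0.307
```

```bash
python3 -m crank '{"dp":[[0,0,-0.1],[0,0,0]],"delta_rot":[[0,0,0],[0,0,0]],"claw":[255,255]}'; python3 -m crank '{"dp":[[0,0,-0.05],[0,0,0]],"delta_rot":[[0,0,0],[0,0,0]],"claw":[255,255]}'
```

```text
time_s: 11.85
eef_pos: [543.6, 124.6, 185.0]
ee_rot: [-0.0, 0.996, 0.084, 0.001]
force: [-1.6, 0.6, 4.9]
grip_width: 0.305
time_s: 12.05
eef_pos: [543.8, 124.7, 185.0]
ee_rot: [-0.0, 0.996, 0.084, 0.002]
force: [-1.2, 0.5, 7.2]
grip_width: 0.304
```

The force turned positive, so the bottle is on the plate. Releasing gently.

```bash
python3 -m crank '{"dp":[[0,0,0],[0,0,0],[0,0,0],[0,0,0],[0,0,0],[0,0,0],[0,0,0],[0,0,0]],"delta_rot":[[0,0,0],[0,0,0],[0,0,0],[0,0,0],[0,0,0],[0,0,0],[0,0,0],[0,0,0]],"claw":[170,165,160,150,140,120,90,90]}'
python3 - <<'E'
from h import *
s=sense(); print(s['eef_pos'],s['force'])
p,d=capture('side'); save('p2.png',cv2.resize(p[90:250,190:370],None,fx=4,fy=3.7,interpolation=cv2.INTER_CUBIC))
E
```

```text
time_s: 12.85
eef_pos: [543.0, 124.5, 183.3]
ee_rot: [-0.0, 0.997, 0.084, -0.0]
force: [-0.0, -0.6, -0.2]
grip_width: 0.648
[543.00594478 124.47744191 183.27311263] [-0.00848829 -0.60789432 -0.22928118]
```

View pics/p2.png

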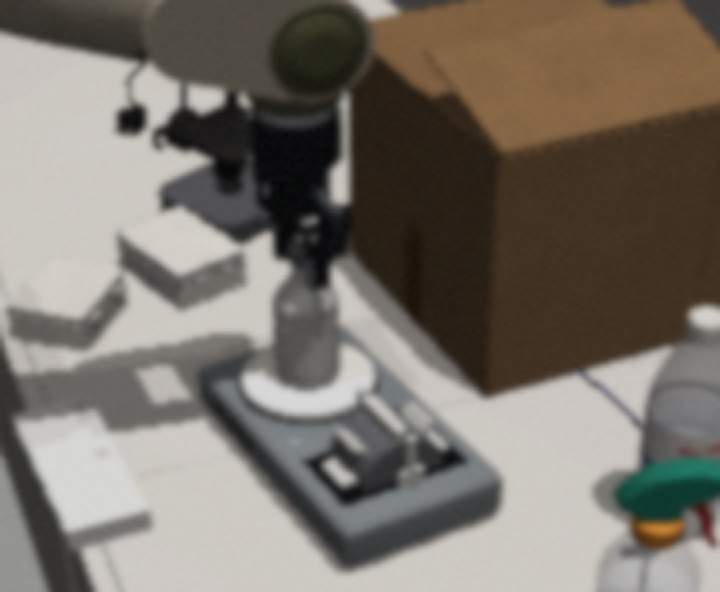

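Bottle stands upright on the plate, crop (305,330), with the fingers clear of the cap. Lifting straight up, then retreating.

```bash
python3 -m crank '{"dp":[[0,0,1],[0,0,2],[0,0,3],[0,0,4],[0,0,3],[-3,-3,0],[-4,-3,0],[-4,-3,0],[-4,-3,0],[-3,-2,0]],"delta_rot":[[0,0,0],[0,0,0],[0,0,0],[0,0,0],[0,0,0],[0,0,0],[0,0,0],[0,0,0],[0,0,0],[0,0,0]],"claw":[90,90,90,90,90,90,90,90,90,90]}' ; python3 -m crank '{"dp":[[-1,-4,0],[-1,-4,0],[0,-4,0],[0,0,0]],"delta_rot":[[0,0,0],[0,0,0],[0,0,0],[0,0,0]],"claw":[90,90,90,90]}'
python3 - <<'E'
from h import *
s=sense(); print(s['eef_pos'],s['force'])
for c in('side','top'):
  p,d=capture(c); save('f_%s.png'%c,p); wheelfit(c,d)
  P=tostir(cloud(c,d)); m=(d>0)&(np.hypot(P[...,0],P[...,1]-65)<50)&(P[...,2]>80)
  g=P[m]; print(c,'body',g[g[:,2]<150].min(0).round(),g[g[:,2]<150].max(0).round(),'cap',g[g[:,2]>202].min(0).round(),g[g[:,2]>202].max(0).round())
  a=p[150:240,225:315] if c=='side' else p[170:260,195:305]; save('f2_%s.png'%c,cv2.resize(a,None,fx=6,fy=6,interpolation=cv2.INTER_CUBIC))
  for t,z in(('reader',0),('spray_bottle',0),('tray',0)): print(t,[ray(c,*q['centre'],z).round().tolist() for q in pinpoint(c,t)[:1]])
E
```

```text
time_s: 13.9
eef_pos: [361.0, -16.3, 314.0]
ee_rot: [0.0, 0.997, 0.083, 0.001]
force: [0.0, -0.9, 1.2]
grip_width: 0.644
time_s: 14.3
eef_pos: [342.5, -138.8, 313.8]
ee_rot: [0.001, 0.997, 0.081, 0.0]
force: [0.1, 1.1, 0.2]
grip_width: 0.651
[ 342.5395848  -138.81863454  313.81893911] [0.07084383 1.1484577  0.18238065]
side mid {-50: 7, -45: 11, -40: 3, -10: 9, -5: 13, 0: 8, 5: 3, 35: 6, 40: 13, 45: 5}
  circ mean mod45 -1.1 78
side outer {-45: 1, -10: 3, -5: 6, 0: 3, 5: 4}
  circ mean mod45 -0.5 17
side body [-29.  31.  80.] [ 27.  76. 150.] cap [-10.  45. 203.] [ 16.  79. 219.]
reader [[396.0, -182.0, -0.0]]
spray_bottle [[700.0, -271.0, 0.0]]
tray [[412.0, -527.0, 0.0]]
top mid {-55: 1, -50: 10, -45: 15, -40: 7, -35: 2, -10: 14, -5: 15, 0: 12, 5: 1, 15: 1, 20: 1, 35: 15, 40: 10, 45: 4, 70: 1, 75: 1}
  circ mean mod45 -1.4 110
top outer {-30: 1, -10: 5, -5: 4, 0: 5}
  circ mean mod45 -1.3 15
top body [-30.  37.  81.] [  3.  92. 149.] cap [-12.  54. 206.] [ 14.  80. 220.]
reader [[584.0, -8.0, 0.0]]
spray_bottle [[689.0, -260.0, 0.0]]
tray [[413.0, -544.0, 0.0]]
```

View pics/f2_side.png

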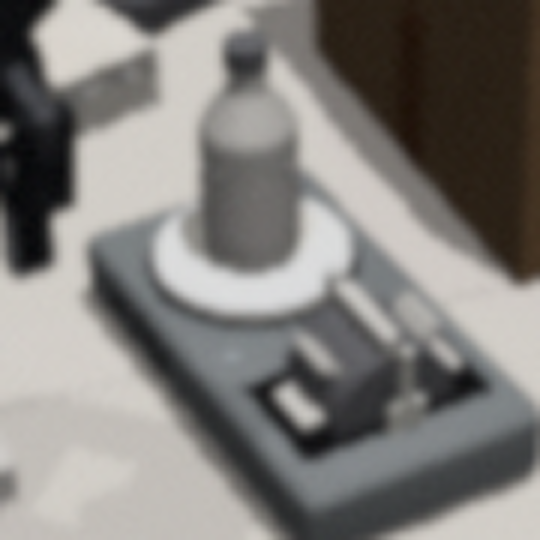

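View pics/f2_top.png

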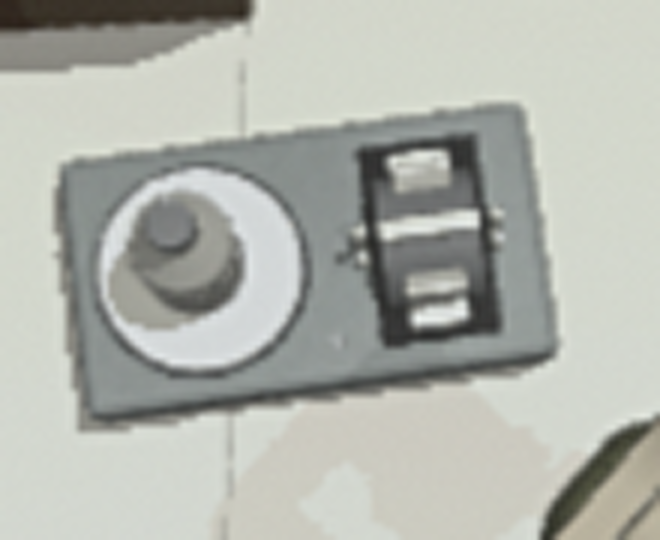

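View pics/f_top.png

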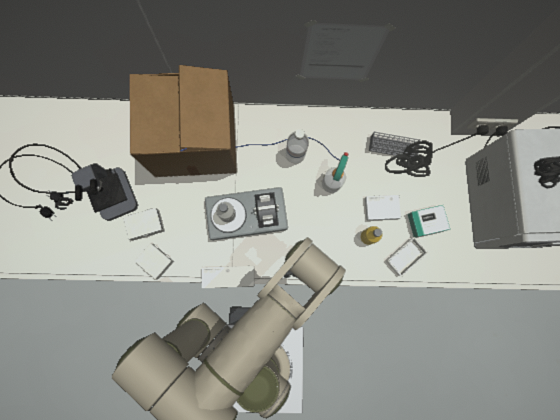

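```bash
python3 -c "
from rig import *
print(finish_job())"
```

```text
the job is handed in; nothing more can be done
None
```

I did both steps in order and handed the job in at about 14.5 s of the 64 s allowed.

**Wheel:** I pushed the index ridge up from about -0.95 rad with the closed fingers and took the hand off. The last check puts it at about -1.2° (-0.02 rad), in line with both pointer blades (side camera -1.1°, top camera -1.4°). It had not moved since I let go of it. The finger position in the last push predicted +0.7°, so the two methods differ by about 2°. I left the wheel there without correcting it.

**Bottle:** I lifted the white bottle by its cap and lowered it until the force showed it was on the plate, peaking at about 7 N. I then opened the fingers and lifted clear. It stands upright; averaging both cameras, its cap is about 2 mm from the plate's centre.

**Other objects:** In the last pictures the other objects look as they were at the start.
- The spray bottle and tray positions found by the networks matched the first ones within about 16 mm.
- The reader was hidden under the arm in the last top view, and the network gave a false position for it there. The side view put it about 12 mm from its first position, which I took as network scatter; the tool stayed well above and away from it.

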